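# Nip up a gas-port cap nut with a ring spanner in short strokes

## Robot

A 7-joint arm with a two-finger parallel gripper is mounted at the origin on a cart in front of the work surface, level with it; the furniture and walls round the work are solid. World frame = base frame: x ahead of the robot, y to its left, z up, the work surface at z = 0. Lengths are in m, angles in rad, forces in N, time in s.
With the tool pointing down it reaches from about 0.4 to 0.85 m from the base axis. Payload 4.5 kg.
Tool frame: the origin (TCP) lies at the centre of the arm's flange, where the gripper is bolted on; the fingertips stand nose_length ahead of it and the grasp point (between the pads) lies 147 mm ahead of it (nose_length is the distance from the TCP to the fingertips, in m); z points along the fingers, y is the line along which they close (so a half turn about z gives the same grasp; the last joint's range is limited). The gripper opens to 88 mm and grips with 3 to 60 N. Pads are 18 mm wide; open, the fingers measure 123 mm over their backs; the gripper's body (75 mm by 187 mm) begins 45 mm behind the grasp point.
Start: joints at [1.195, 0.689, -0.195, 1.565, 0.157, 0.902, -0.215], TCP at [0.249, -0.573, 0.405] pointing down, gripper open.
Joint ranges: [-3.01, 3.01], [-0.46, 2.08], [-1.47, 1.51], [0.13, 2.56], [-1, 4.14], [0.04, 2.09], [-2.66, 2.66]. Speed limits (rad/s): [2.57, 2.57, 3.14, 3.14, 3.14, 3.14, 3.14].

## Interface

Orientations are given as a unit quaternion [x, y, z, w].
In Python, from plant import * gives the robot as it stands.
- The arm moves only by the tool play_rows, never from a script. Its argument "rows" is a list that holds one entry, the list of rows, each a list of 6 numbers: the shift along the tool's x, y, z normalised to -1 to 1, where 1 is 0.5 m, then the turn, a rotation vector about the tool's x, y, z normalised to -1 to 1, where 1 is 0.5 rad. A call has 1 to 20 rows; each row is the pose to reach, as a shift and turn from the pose commanded when the call began, along the tool's axes at that moment; what a row does not reach only later rows make up. A row lasts 1/12 s, in which the tool goes at most 41.7 mm and 7.16 degrees, less where a joint would pass 70% of its speed; a pose out of reach is approached as far as the arm can. A call with a number of a shift or a turn outside -1 to 1 is refused whole. A call with a gripper value outside its range is refused whole. "claw" is the closure, from 0 (fully open) to 1 (shut), set as the call begins (left out, the last holds). The fingers move at their own pace and stop on an object; "squeeze" is the grip in N (left out, the last holds). Time passes only in rows, so rows that repeat a pose let the fingers close. It gives the time, the measured TCP pose, the force, the opening and the grip force at its end, in the units of the state.
- get_state(): the state, without advancing time (a new reading comes with each control period).
- snapshot(name): name is "side" or "top" or "wrist"; returns a dict with "pixels" (480x640x3 uint8, blue, green, red), "camera_matrix" (3x3 intrinsics, pixels), "dist_coeffs" ([k1, k2, p1, p2, k3] as OpenCV has them; the pictures are not rectified), "world_to_cam" (4x4, takes a point from world to camera coordinates); the wrist camera has in their place "mount" (4x4, takes a point from camera to tool coordinates, whose origin is the TCP and whose axes are the flange's). Camera axes: x right, y down, z forward; pixel columns grow to the right and rows downward; lengths in m; the calibration is good to about 2 mm. A picture is of the moment at which its call begins: read the wrist's pose just before it. There is no depth.
- finish_job(): hands the job in; it is judged then, once.
The state is a dict: "clock": time; "q": joint angles; "qd": joint speeds; "joint_torque": joint torques, N m; "tool_pos": TCP position; "eef_rot": TCP orientation; "contact_force": force on the tool from outside, world axes, zero at the start; "moment": the same for the moment, N m; "opening": opening from 0.0 (shut) to 1.0 (fully open); "finger_force": force on a finger pad.
Only numpy, scipy, OpenCV 4.12 (cv2) and the standard library are available. Lean on these libraries where they do the work, as an engineer would, in place of code of your own. Each camera call takes 0.05 s, during which the arm holds its last target. There are 200 camera calls.

## Task

Use the ring spanner to tighten the cap nut on the gas port, clockwise seen from above, in short strokes between the guard plates, lifting the spanner off and reseating it for each new stroke, until the nut comes to its stop and is nipped up at about 1 newton metre. Never overtighten it (1.8 newton metres damages the stem), never force the spanner against the guard bracket, and do not turn the nut with the fingers. Then lay the spanner flat on the worktop beside the bracket, clear of it, and let go; leave the vials and the tape spool where they stand.

Things in the scene. Friction and masses are not known exactly. Their poses are not given: they have to be found in the camera images.
- bracket: Fixed aluminium guard: base 120 x 126 x 8 mm; two upright plates, inner faces at y = +-50 mm, x = -43 to +57 mm, and a back plate at x = 52 mm, all to 75 mm height. Origin on the port's vertical axis at worktop height, x to the closed back. A seated spanner's shank hits the plates' front ends when it points 0.77 rad to either side of the bracket's -x direction.
- nut: Brass hexagon cap nut; origin on the port's vertical axis at worktop height, z up, x towards the middle of a flat, turning with the nut. 36 mm across flats; flats from 45 to 59 mm above the worktop, then a 3 mm chamfer and a 24 mm dome up to 66 mm. A collar (55 mm diameter, top at 45 mm) lies under it, on which a seated spanner rests.
- nut_flat (a point): Middle of one flat of the nut, 18 mm from the port's axis, 52 mm above the worktop; turns with the nut. The nut runs with a steady friction of 0.2 N m, stays where it is left, and meets its hard stop after 1.55 to 2.05 rad of clockwise turning, different each time; nothing visible marks the stop.
- stem (a joint): Twist of the stem that carries collar and nut, rad, growing clockwise seen from above, 0 at rest: a stiff spring of 40 N m per rad, so it shows the torque on the nut (1 N m is 0.025 rad; it is damaged at 0.045 rad).
- spanner: Loose steel ring spanner, about 0.22 kg; origin under the ring's centre, x along the shank away from the ring, z up. Ring 55 mm outside, 12 mm thick; six-sided hole 37.6 mm across flats: it fits the nut when their x axes are a multiple of 60 degrees apart, with about 0.08 rad free play to either side before it drives.
- spanner_grip (a point): Middle of the shank, where it is grasped: 115 mm from the ring's centre along x, 6 mm above the spanner's underside, axes as the spanner. Shank 12 mm wide, 10 mm high; at x = 154 mm it ends in a round boss, 19 mm diameter, 12 mm thick.
- spanner_ring (a point): Centre of the spanner's ring hole, half-way through its thickness (6 mm above the underside), same axes as the spanner.
- vial_a: Glass sample vial, 15 mm diameter, 54 mm tall, standing; origin at the centre of its underside. Bystander.
- vial_b: Second glass vial of the same size. Bystander.
- spool: Tape spool lying flat, 50 mm diameter, 14 mm high; origin at the centre of its underside. Bystander.

How it is judged:
On the way, in this order (a step that is already met when the one before it is completed fails the run):
1. the spanner's ring is seated down over the nut (horizontal distance between spanner_ring and nut below 0.004 m and height (world z) of spanner_ring below 0.056 m and angle between spanner's own z axis and vertical below 0.12 rad), for 0.1 s.
2. with the spanner on it, the nut has been turned to its stop and nipped up with at least 0.6 N m (twist of the stem) (distance of nut_flat from where it was at the start of the episode above 0.0245 m and value of joint stem above 0.015 rad and horizontal distance between spanner_ring and nut below 0.006 m and height (world z) of spanner_ring below 0.058 m), for 0.1 s.
At the end, for the whole second after the job is handed in: The nut stays turned (at least 1.5 rad clockwise from its start, by the shift of its flat), and the spanner lies at rest flat on the worktop (ring and shank at worktop height, within 4 mm and 0.1 rad), not touching the bracket (distance of nut_flat from where it was at the start of the episode above 0.0245 m and height (world z) of each of spanner_ring, spanner_grip below 0.01 m and angle between spanner's own z axis and vertical below 0.1 rad and contact force between spanner and bracket below 0.05 N and linear speed of spanner below 0.02 m/s).
It fails at once if the nut is overtightened: the stem is twisted by 0.045 rad (1.8 N m) or more, either way (value of joint stem above 0.045 rad or value of joint stem below -0.045 rad).
It fails at once if the spanner is pressed against the guard bracket with more than 25 N (contact force between spanner and bracket above 25 N).
It fails at once if the fingers push on the nut (contact force between the fingers and nut above 2 N).
It fails at once if a vial is tipped or shifted by more than 20 mm (angle between any of vial_a, vial_b's own z axis and vertical above 0.3 rad or distance of any of vial_a, vial_b from where it was at the start of the episode above 0.02 m).
It fails at once if the spool is shifted by more than 20 mm (distance of spool from where it was at the start of the episode above 0.02 m).
It also fails if it takes over 72 s, if anything falls off the work surface, if the arm or the gripper's body presses on something with over 40 N, if the wrist force passes 120 N, or if a joint passes its speed limit or range.

## Working session

There is one attempt and no reset: what is moved stays moved. The work goes in short steps, Python scripts to look and compute and a tool call to move; the robot and the scene stay as the last step left them, time stands still between calls to the robot, and variables do not carry over. Pictures are saved under pics/ and viewed, at most 10 in all, crops included, and the job is handed in when it is done.

Besides the shell and the picture viewer there is one more tool, called after ">>>" as name(argument=value, ...), one argument or row to a line, values as JSON. play_rows: Moves the arm, as the interface text tells. Its arguments: {"type":"object","properties":{"rows":{"type":"array"},"claw":{"type":"number"},"squeeze":{"type":"number"}},"required":["rows"]}

```bash
ls; mkdir -p pics; python3 - <<'E'
from plant import *
import cv2,numpy as np
s=get_state();print(s)
for n in("top","side"):
    d=snapshot(n);cv2.imwrite(f"pics/{n}0.png",d["pixels"]);np.savez(f"pics/{n}0.npz",**d)
    print(n,d["camera_matrix"],d["dist_coeffs"],np.round(d["world_to_cam"],4))
E
```

```text
pics
{'clock': 0.0, 'q': array([ 1.19479163,  0.68995285, -0.19450938,  1.56633017,  0.15729543,
        0.90245971, -0.21506024]), 'qd': array([-0.00047928, -0.00057086,  0.00075269,  0.00144811, -0.00050084,
        0.0007407 , -0.00036171]), 'joint_torque': array([-7.04228501e-05, -5.27563834e+01, -1.26665331e+00, -1.53426540e+01,
       -5.25943364e-02,  6.71334434e-03,  1.88806312e-04]), 'tool_pos': array([ 0.2488659 , -0.57296654,  0.40393276]), 'eef_rot': array([ 9.79068670e-01,  2.03528291e-01, -2.39515654e-04, -8.46692165e-04]), 'contact_force': array([ 0.03057753, -0.44121201,  0.78687249]), 'moment': array([ 0.03363308,  0.03458433, -0.02419505]), 'finger_force': 0.0, 'opening': 0.9953414991547404}
top [[607.53612038   0.         323.40272615]
 [  0.         607.53612038 232.97703917]
 [  0.           0.           1.        ]] [-0.03224764  0.          0.          0.          0.        ] [[ 0.0239 -0.9997 -0.0111 -0.1159]
 [-0.9922 -0.0224 -0.1223  0.5595]
 [ 0.122   0.0139 -0.9924  0.9585]
 [ 0.      0.      0.      1.    ]]
side [[603.1204667    0.         317.2791212 ]
 [  0.         603.1204667  231.49967929]
 [  0.           0.           1.        ]] [-0.07567027  0.          0.          0.          0.        ] [[ 0.8679 -0.4966 -0.0085 -0.5542]
 [-0.2037 -0.3403 -0.918   0.1437]
 [ 0.453   0.7985 -0.3965  0.9513]
 [ 0.      0.      0.      1.    ]]
```

View pics/top0.png

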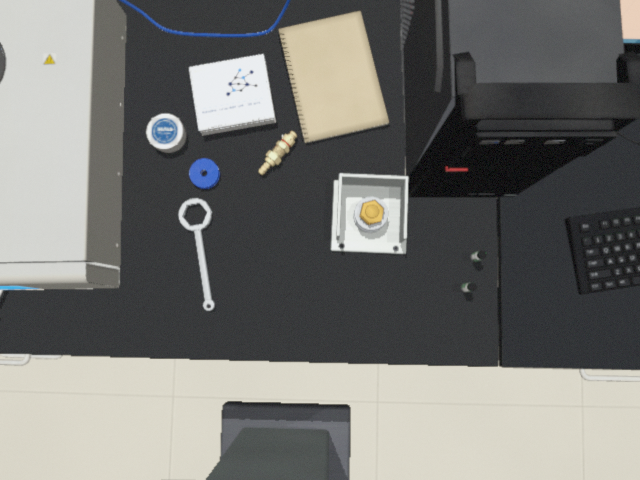

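View pics/side0.png

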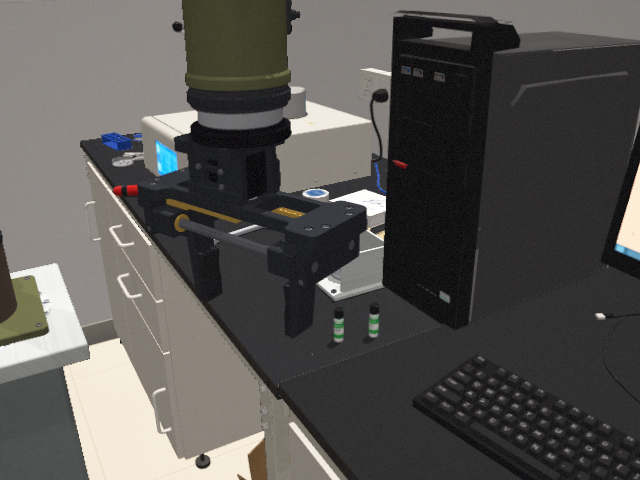

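Top view: the spanner's ring is at about (195,214) and its boss at (208,305). The nut is at (372,211) with the bracket open towards the robot. The spool is at (204,173) and the vials at (478,256) and (468,287). In the side view the gripper hides most of the bracket, and the vials are at (338,325) and (374,322).

```bash
cat > h.py <<'E'
from plant import *
import cv2,numpy as np
from scipy.spatial.transform import Rotation as R
def ray(d,uv,z,pose=None):
    """pixels -> world points on plane z"""
    if pose is None: T=np.linalg.inv(d["world_to_cam"])
    else:
        M=np.eye(4);M[:3,:3]=R.from_quat(pose[1]).as_matrix();M[:3,3]=pose[0];T=M@d["mount"]
    n=cv2.undistortPoints(np.float64(uv).reshape(-1,1,2),d["camera_matrix"],d["dist_coeffs"])[:,0]
    v=np.c_[n,np.ones(len(n))]@T[:3,:3].T;o=T[:3,3]
    return o+v*((z-o[2])/v[:,2])[:,None]
def blobs(m,amin=30):
    c,_=cv2.findContours(m.astype(np.uint8),cv2.RETR_EXTERNAL,cv2.CHAIN_APPROX_NONE)
    return [k for k in c if cv2.contourArea(k)>amin]
E
python3 - <<'E'
from h import *
import plant;print([x for x in dir(plant) if x[0]!='_'])
try: print(nose_length)
except Exception as e: print(e)
d=dict(np.load("pics/top0.npz"));im=d["pixels"];hsv=cv2.cvtColor(im,cv2.COLOR_BGR2HSV)
# spanner: bright region
m=(im.min(2)>110)
for c in blobs(m,100):
    x,y,w,h=cv2.boundingRect(c)
    if 150<x<420 and 150<y<330: print("bright",x,y,w,h,cv2.contourArea(c),ray(d,[cv2.minAreaRect(c)[0]],0.01).round(4))
b=(hsv[...,0]>10)&(hsv[...,0]<28)&(hsv[...,1]>150)&(im[...,2]>90)
for c in blobs(b,100):
    x,y,w,h=cv2.boundingRect(c);print("brass",x,y,w,h)
print("ring,boss",ray(d,[[195,214],[208.3,305.3]],0.012).round(4))
print("nut",ray(d,[[372,211.5]],0.06).round(4))
print("vials",ray(d,[[478,256],[468,287]],0.05).round(4),"spool",ray(d,[[204,173]],0.014).round(4))
print("bracket base corners",ray(d,[[332,249],[406,252.5]],0.008).round(4))
print("back plate top corners",ray(d,[[341,175],[408,177]],0.075).round(4))
cv2.imwrite("pics/c1.png",np.hstack([cv2.resize(im[160:280,320:420],None,fx=4.8,fy=4.8,interpolation=cv2.INTER_CUBIC)]))
E
```

```text
['Unreachable', 'finish_job', 'get_state', 'nose_length', 'snapshot']
0.166
bright 178 198 37 113 1371.5 [[0.5245 0.1099 0.01  ]]
bright 330 169 79 85 5728.0 [[ 0.6059 -0.1792  0.01  ]]
ring,boss [[0.592  0.1141 0.012 ]
 [0.4401 0.0846 0.012 ]]
nut [[ 0.5951 -0.1799  0.06  ]]
vials [[ 0.5286 -0.3509  0.05  ]
 [ 0.4788 -0.3347  0.05  ]] spool [[0.6622 0.1019 0.014 ]]
bracket base corners [[ 0.5386 -0.1175  0.008 ]
 [ 0.5355 -0.241   0.008 ]]
back plate top corners [[ 0.6501 -0.1291  0.075 ]
 [ 0.6492 -0.2351  0.075 ]]
```

View pics/c1.png

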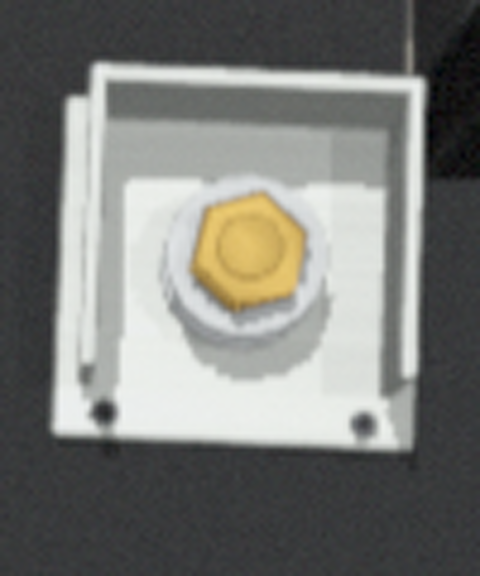

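The crop shows the brass hexagon centred near (250,250), with corners near (262,192), (305,231), (298,292), (238,308), (192,268) and (207,208). The plates open towards the robot.

```bash
cat >> h.py <<'E'
def rows_to(pos,yaw,st=None,cmd=None):
    """normalised shift/turn from present (measured or given) pose to pos, tool down with tool x at yaw"""
    s=get_state() if cmd is None else cmd
    p,q=(s["tool_pos"],s["eef_rot"])
    A=R.from_quat(q);B=R.from_matrix(np.array([[np.cos(yaw),np.sin(yaw),0],[np.sin(yaw),-np.cos(yaw),0],[0,0,-1.]]))
    return np.r_[A.inv().apply(np.array(pos)-p)/.5,(A.inv()*B).as_rotvec()/.5].round(4)
def pose():
    s=get_state();M=R.from_quat(s["eef_rot"]).as_matrix()
    return s["tool_pos"].round(4),"yaw",np.arctan2(M[1,0],M[0,0]).round(4),"tilt",M[:2,2].round(4)
E
python3 - <<'E'
from h import *
d=snapshot("wrist");np.set_printoptions(suppress=True,precision=4)
print(d["mount"],d["camera_matrix"]);print(pose())
# stand so the nut is at picture centre, tool yaw 0.2
yaw=0.19;T=d["mount"]
c=T[:3,3]; v=T[:3,2]
for z in (.30,.35):
    t=(z-c[2]-.06)/v[2]; off=c+v*t   # tool frame
    w=np.array([np.cos(yaw)*off[0]+np.sin(yaw)*off[1],np.sin(yaw)*off[0]-np.cos(yaw)*off[1]])
    p=[.595-w[0],-.18-w[1],z]; print(z,off,p,rows_to(p,yaw))
E
```

```text
[[-0.0003 -0.9632 -0.2686  0.069 ]
 [ 1.     -0.0002 -0.0003 -0.0003]
 [ 0.0002 -0.2686  0.9632  0.0195]
 [ 0.      0.      0.      1.    ]] [[386.0291   0.     320.935 ]
 [  0.     386.0291 231.2671]
 [  0.       0.       1.    ]]
(array([ 0.2489, -0.573 ,  0.4041]), 'yaw', np.float64(0.4099), 'tilt', array([-0.0006,  0.0012]))
0.3 [ 0.0075 -0.0004  0.24  ] [np.float64(0.5877427573808338), np.float64(-0.18178259878724187), 0.3] [ 0.9334 -0.4474  0.2088 -0.0027  0.0005  0.4397]
0.35 [-0.0065 -0.0004  0.29  ] [np.float64(0.6014388344714898), np.float64(-0.17916520027615304), 0.35] [ 0.9606 -0.4414  0.1088 -0.0027  0.0005  0.4397]
```

```bash
python3 - <<'E'
from h import *
d=dict(np.load("pics/top0.npz"))
print(ray(d,[[408,196],[497,197]],0).round(3), ray(d,[[456,118],[630,122],[460,90]],0.42).round(3))
print(rows_to([.50,-.15,.33],.19))
E
```

```text
[[ 0.633 -0.245  0.   ]
 [ 0.634 -0.396  0.   ]] [[ 0.635 -0.24   0.42 ]
 [ 0.636 -0.418  0.42 ]
 [ 0.665 -0.244  0.42 ]]
[ 7.977e-01 -5.757e-01  1.490e-01 -2.700e-03  5.000e-04  4.397e-01]
```

>>> play_rows(
  rows=[
    [[0.2,-0.144,0.037,0,0,0.11],[0.4,-0.288,0.075,0,0,0.22],[0.6,-0.432,0.112,0,0,0.33],[0.8,-0.576,0.149,0,0,0.44],[0.8,-0.576,0.149,0,0,0.44],[0.8,-0.576,0.149,0,0,0.44],[0.8,-0.576,0.149,0,0,0.44],[0.8,-0.576,0.149,0,0,0.44],[0.8,-0.576,0.149,0,0,0.44],[0.8,-0.576,0.149,0,0,0.44],[0.8,-0.576,0.149,0,0,0.44],[0.8,-0.576,0.149,0,0,0.44],[0.8,-0.576,0.149,0,0,0.44],[0.8,-0.576,0.149,0,0,0.44],[0.8,-0.576,0.149,0,0,0.44],[0.8,-0.576,0.149,0,0,0.44]],
  ],
)

```text
clock: 1.48
tool_pos: [0.5004, -0.1514, 0.3303]
eef_rot: [0.996, 0.093, -0.0, 0.001]
contact_force: [0.2, -1.3, -0.6]
opening: 1.002
finger_force: 0.0
```

```bash
cat >> h.py <<'E'
def nutmask(im):
    hsv=cv2.cvtColor(im,cv2.COLOR_BGR2HSV)
    return (hsv[...,0]>10)&(hsv[...,0]<28)&(hsv[...,1]>120)&(im[...,2]>110)
E
python3 - <<'E'
from h import *
print(pose());s=get_state();P=(s["tool_pos"],s["eef_rot"]);d=snapshot("wrist");im=d["pixels"];cv2.imwrite("pics/w1.png",im)
np.savez("pics/w1.npz",p=P[0],q=P[1],**d)
for c in blobs(nutmask(im),300): print(cv2.boundingRect(c),cv2.contourArea(c))
E
```

```text
(array([ 0.5004, -0.1514,  0.3303]), 'yaw', np.float64(0.1871), 'tilt', array([-0.0007, -0.0012]))
(36, 338, 19, 64) 362.5
(581, 328, 26, 75) 470.0
(360, 59, 66, 63) 2926.0
```

View pics/w1.png

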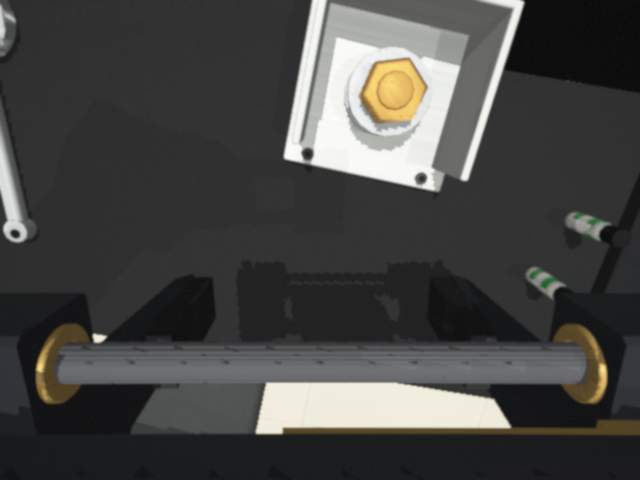

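The wrist view shows the nut hexagon centred near (395,90). Its corners are at about (376,60), (413,58), (428,90), (410,121), (372,120) and (361,92). Next I get its centre and phase.

```bash
cat >> h.py <<'E'
def hexfit(d,P,z=0.0605):
    """centre and flat direction (mod 60 deg, rad) from the contour of the brass hexagon"""
    c=max((k for k in blobs(nutmask(d["pixels"]),300) if cv2.boundingRect(k)[1]<300),key=cv2.contourArea)
    w=ray(d,cv2.convexHull(c)[:,0].astype(float),z,P)[:,:2].astype(np.float32)
    M=cv2.moments(w.reshape(-1,1,2));ct=np.array([M["m10"],M["m01"]])/M["m00"]
    # resample outline evenly
    ww=np.vstack([np.linspace(a,b,30,endpoint=False) for a,b in zip(w,np.roll(w,-1,0))])
    r=ww-ct;th=np.arctan2(r[:,1],r[:,0]);rho=np.hypot(*r.T)
    o=np.argsort(th);g=np.linspace(-np.pi,np.pi,720,endpoint=False);rg=np.interp(g,th[o],rho[o],period=2*np.pi)
    F=(rg*np.exp(6j*g)).mean();corner=np.angle(F)/6
    return ct,(corner+np.pi/6+np.pi/6)%(np.pi/3)-np.pi/6,"AF",2*np.sqrt(M["m00"]/(2*np.sqrt(3))),"h6",abs(F)/rg.mean()
E
python3 - <<'E'
from h import *
z=np.load("pics/w1.npz");d=dict(z);P=(z["p"],z["q"])
for h in (.059,.062): print(hexfit(d,P,h))
dt=dict(np.load("pics/top0.npz"))
for h in (.059,.062): print("top",hexfit(dt,None,h))
# bracket plate top front ends/back corners from wrist and base corners
print(ray(d,[[285,157],[438,191]],.008,P).round(4))
print("spanner boss",ray(d,[[17,230]],.012,P).round(4))
print("dome",ray(d,[[395,90]],.066,P).round(4))
E
```

```text
(array([ 0.59472425, -0.17823319]), np.float64(0.2930203802538186), 'AF', np.float64(0.03497854218092794), 'h6', np.float64(0.02521183542229374))
(array([ 0.59440567, -0.1777573 ]), np.float64(0.29302036831455036), 'AF', np.float64(0.034561733585460726), 'h6', np.float64(0.025211872329652336))
top (array([ 0.59423646, -0.17895176]), np.float64(0.2859057504347631), 'AF', np.float64(0.033199550579059614), 'h6', np.float64(0.017735515042218142))
top (array([ 0.59375718, -0.17875699]), np.float64(0.2859049142592647), 'AF', np.float64(0.03309574239185444), 'h6', np.float64(0.017735561179705466))
[[ 0.5382 -0.1159  0.008 ]
 [ 0.5344 -0.2391  0.008 ]]
spanner boss [[0.442  0.0842 0.012 ]]
dome [[ 0.5949 -0.1784  0.066 ]]
```

```bash
python3 - <<'E'
from h import *
d=dict(np.load("pics/top0.npz"))
print(ray(d,[[119,287],[127,100],[118,200]],0).round(3), ray(d,[[95,262],[95,100]],0.15).round(3))
print(rows_to([.479,.085,.28],.195))
cv2.imwrite("pics/c2.png",cv2.resize(d["pixels"][180:330,60:260],None,fx=4,fy=4))
E
```

```text
[[0.467 0.239 0.   ]
 [0.793 0.247 0.   ]
 [0.615 0.251 0.   ]] [[0.498 0.224 0.15 ]
 [0.74  0.242 0.15 ]]
[ 0.0459 -0.473   0.1002  0.002   0.0014 -0.0169]
```

View pics/c2.png

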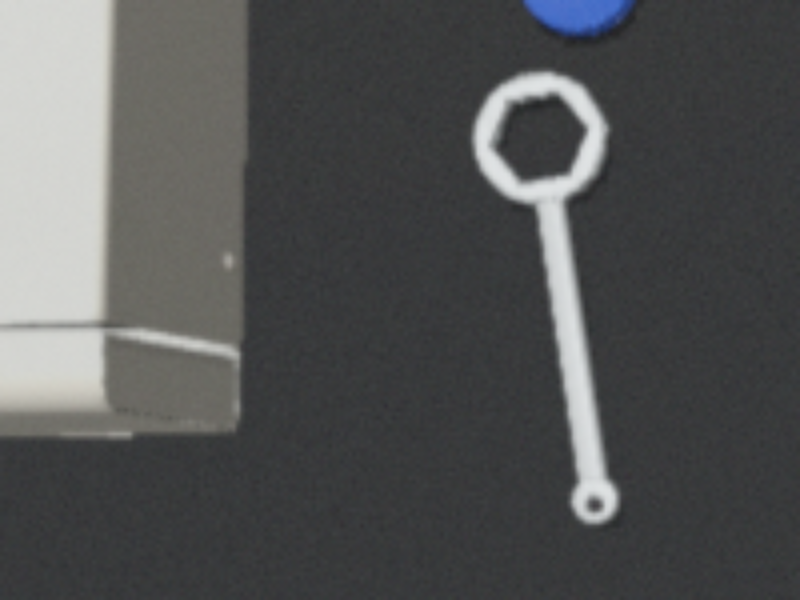

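The crop shows the ring centre at (195,214), the boss at (208.7,305), and the instrument's right face about 5 cm clear of the gripper's reach.

>>> play_rows(
  rows=[
    [[0.01,-0.08,0.02,0,0,-0.004],[0.018,-0.16,0.034,0,0,-0.008],[0.027,-0.24,0.05,0,0,-0.012],[0.036,-0.32,0.067,0,0,-0.017],[0.044,-0.4,0.084,0,0,-0.017],[0.046,-0.473,0.1,0.002,0.001,-0.017],[0.046,-0.473,0.1,0.002,0.001,-0.017],[0.046,-0.473,0.1,0.002,0.001,-0.017],[0.046,-0.473,0.1,0.002,0.001,-0.017],[0.046,-0.473,0.1,0.002,0.001,-0.017]],
  ],
)

```text
clock: 2.37
tool_pos: [0.4796, 0.0843, 0.2806]
eef_rot: [0.995, 0.097, 0.001, 0.0]
contact_force: [-0.2, -0.1, -0.1]
opening: 1.001
finger_force: 0.0
```

```bash
python3 - <<'E'
from h import *
print(pose());s=get_state();P=(s["tool_pos"],s["eef_rot"]);d=snapshot("wrist");im=d["pixels"];cv2.imwrite("pics/w2.png",im)
np.savez("pics/w2.npz",p=P[0],q=P[1],**d)
E
```

```text
(array([0.4796, 0.0843, 0.2806]), 'yaw', np.float64(0.1939), 'tilt', array([ 0.0011, -0.0003]))
```

View pics/w2.png

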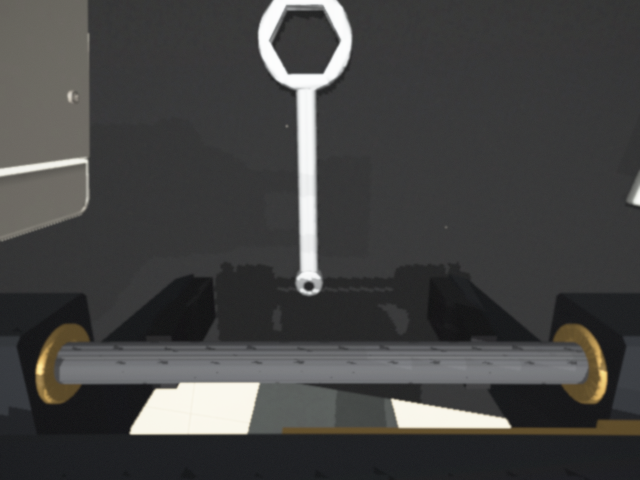

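The wrist view shows the ring centre at (305,40), the boss at (309,283), and the shank nearly in line with the tool.

```bash
python3 - <<'E'
from h import *
z=np.load("pics/w2.npz");d=dict(z);P=(z["p"],z["q"])
a=ray(d,[[305,40],[309,283]],.012,P);print(a.round(4))
v=a[0]-a[1];L=np.hypot(*v[:2]);yaw=np.arctan2(v[1],v[0]);print(L,yaw)
g=a[1]+v*(.154-.115)/L;print("grip",g.round(4),rows_to([g[0],g[1],.168],yaw))
E
```

```text
[[0.5919 0.1161 0.012 ]
 [0.441  0.0854 0.012 ]]
0.1539749641181194 0.20048815179277715
grip [0.4792 0.0932 0.012 ] [ 0.0024 -0.0175  0.2252  0.0006 -0.0021 -0.0133]
```

>>> play_rows(
  rows=[
    [[0.002,-0.017,0.06,0,-0.002,-0.013],[0.002,-0.017,0.12,0,-0.002,-0.013],[0.002,-0.017,0.17,0,-0.002,-0.013],[0.002,-0.017,0.205,0,-0.002,-0.013],[0.002,-0.017,0.22,0,-0.002,-0.013],[0.002,-0.017,0.225,0,-0.002,-0.013],[0.002,-0.017,0.225,0,-0.002,-0.013],[0.002,-0.017,0.225,0,-0.002,-0.013],[0.002,-0.017,0.225,0,-0.002,-0.013]],
  ],
)

```text
clock: 3.17
tool_pos: [0.479, 0.0953, 0.1688]
eef_rot: [0.995, 0.102, 0.001, -0.001]
contact_force: [0.3, -0.1, 0.0]
opening: 0.999
finger_force: 0.0
```

>>> play_rows(
  rows=[
    [[0,0,0,0,0,0],[0,0,0,0,0,0],[0,0,0,0,0,0],[0,0,0,0,0,0],[0,0,0,0,0,0],[0,0,0,0,0,0],[0,0,0,0,0,0],[0,0,0,0,0,0],[0,0,0,0,0,0],[0,0,0,0,0,0],[0,0,0,0,0,0],[0,0,0,0,0,0]],
  ],
  claw=1,
  squeeze=60,
)

```text
clock: 4.17
tool_pos: [0.4785, 0.0954, 0.1677]
eef_rot: [0.995, 0.102, -0.0, -0.0]
contact_force: [-0.1, -0.6, -0.6]
opening: 0.128
finger_force: 60.0
```

```bash
python3 - <<'E'
from h import *
print(pose());s=get_state();print(s["opening"]*88,s["finger_force"],s["contact_force"],s["moment"])
p=s["tool_pos"];print(rows_to([p[0],p[1],.30],.2))
E
```

```text
(array([0.4785, 0.0954, 0.1677]), 'yaw', np.float64(0.2046), 'tilt', array([-0.0007,  0.0006]))
11.274040813985863 59.97168838977814 [-0.11905116 -0.5674031  -0.61230929] [0.13134003 0.03299054 0.07625089]
[-2.000e-04 -2.000e-04 -2.646e-01 -1.400e-03  1.200e-03  9.100e-03]
```

>>> play_rows(
  rows=[
    [[0,0,-0.03,0,0,0],[0,0,-0.09,0,0,0],[0,0,-0.15,0,0,0],[0,0,-0.21,0,0,0],[0,0,-0.265,0,0,0.008],[0,0,-0.265,0,0,0.008],[0,0,-0.265,0,0,0.008]],
  ],
)

```text
clock: 4.75
tool_pos: [0.4787, 0.0955, 0.3011]
eef_rot: [0.995, 0.1, 0.001, -0.001]
contact_force: [0.3, -0.2, -2.0]
opening: 0.125
finger_force: 59.9
```

```bash
python3 - <<'E'
from h import *
print(pose());s=get_state();print(s["opening"]*88,s["contact_force"],s["moment"])
print(rows_to([.4843,-.2114,.265],.29))
E
```

```text
(array([0.4787, 0.0955, 0.3011]), 'yaw', np.float64(0.2009), 'tilt', array([0.0017, 0.0015]))
11.004661718933816 [ 0.3320667  -0.22996379 -2.00170891] [-0.04322912  0.16618349  0.03101765]
[-0.1116  0.6037  0.0714 -0.002  -0.004  -0.1782]
```

>>> play_rows(
  rows=[
    [[-0.013,0.075,0,0,0,-0.022],[-0.026,0.15,0,0,0,-0.045],[-0.04,0.225,0,0,0,-0.067],[-0.053,0.3,0,0,0,-0.09],[-0.067,0.375,0.02,0,0,-0.11],[-0.08,0.45,0.035,0,0,-0.135],[-0.095,0.525,0.05,0,0,-0.155],[-0.105,0.58,0.065,-0.001,-0.003,-0.17],[-0.112,0.604,0.071,-0.002,-0.004,-0.178],[-0.112,0.604,0.071,-0.002,-0.004,-0.178],[-0.112,0.604,0.071,-0.002,-0.004,-0.178],[-0.112,0.604,0.071,-0.002,-0.004,-0.178]],
  ],
)

```text
clock: 5.75
tool_pos: [0.484, -0.2093, 0.2639]
eef_rot: [0.989, 0.146, -0.002, -0.001]
contact_force: [-0.2, 0.0, -1.6]
opening: 0.126
finger_force: 59.9
```

```bash
python3 - <<'E'
from h import *
print(pose());s=get_state();P=(s["tool_pos"],s["eef_rot"]);d=snapshot("wrist");im=d["pixels"];np.savez("pics/w3.npz",p=P[0],q=P[1],**d)
cv2.imwrite("pics/w3.png",cv2.resize(im[0:300,180:480],None,fx=2,fy=2,interpolation=cv2.INTER_CUBIC))
E
```

```text
(array([ 0.484 , -0.2093,  0.2639]), 'yaw', np.float64(0.2928), 'tilt', array([-0.0036,  0.0019]))
```

View pics/w3.png

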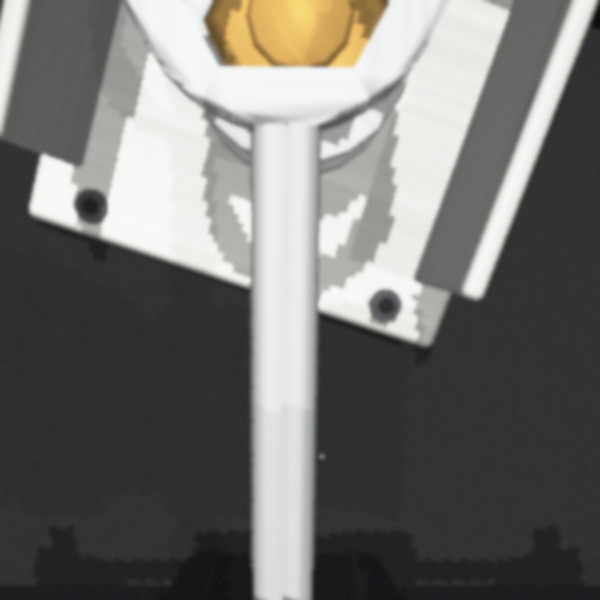

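Wrist crop: the dome is seen through the ring hole, centred near (330,6) in full pixels. The hole's near edge runs from (290,33) to (357,33), and the shank centreline goes from (323,62) to (321.5,295).

```bash
python3 - <<'E'
from h import *
z=np.load("pics/w3.npz");d=dict(z);P=(z["p"],z["q"])
zt=P[0][2]-.1677
a=ray(d,[[290,33.5],[357.5,33.5],[323.2,62]],zt+.012,P);s=ray(d,[[323.2,66],[321.5,290]],zt+.011,P)
v=s[0]-s[1];yaw=np.arctan2(v[1],v[0]);print("edge",np.linalg.norm(a[0]-a[1]),"yaw",yaw,"edge yaw",np.arctan2(*(a[0]-a[1])[[1,0]])-np.pi/2)
u=np.array([np.cos(yaw),np.sin(yaw)]);c=(a[0]+a[1])[:2]/2+.0188*u
print("ring",c,"rel tool",c-P[0][:2],np.hypot(*(c-P[0][:2])))
im=d["pixels"];g=cv2.cvtColor(im,cv2.COLOR_BGR2GRAY)
print("dome bottom pt",ray(d,[[330,33]],.063,P),ray(d,[[330,33]],.066,P))
t=snapshot("top");np.savez("pics/t3.npz",**t);cv2.imwrite("pics/t3.png",cv2.resize(t["pixels"][130:290,280:460],None,fx=3.3,fy=3.3,interpolation=cv2.INTER_CUBIC))
E
```

```text
edge 0.021532849607770806 yaw 0.285878851045909 edge yaw 0.29177968463154125
ring [ 0.59406644 -0.17638561] rel tool [0.11004447 0.03290647] 0.11485913872653701
dome bottom pt [[ 0.58567977 -0.18172445  0.063     ]] [[ 0.58508651 -0.18184605  0.066     ]]
```

View pics/t3.png

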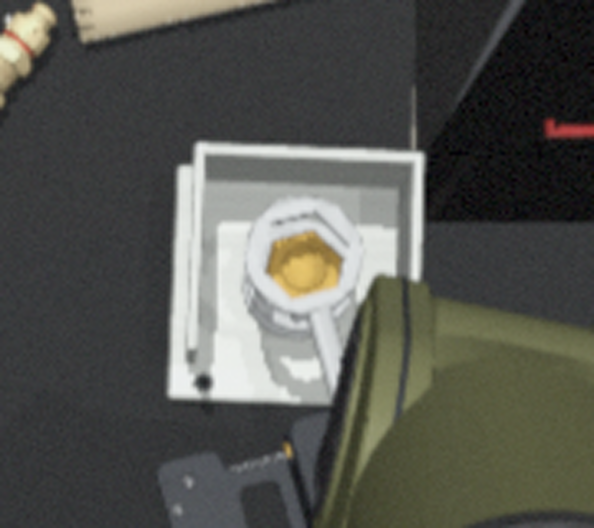

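Top crop: the ring sits around the nut and the dome shows in the middle of the hole. The ring centre is at about (372.4,207.4) and the dome at (372.4,211.8) in full pixels.

```bash
python3 - <<'E'
from h import *
t=dict(np.load("pics/t3.npz"))
print(ray(t,[[372.4,207.4]],.108),ray(t,[[372.4,211.8]],.066))
n=np.array([.5947,-.1783]);y=.291;u=np.array([np.cos(y),np.sin(y)]);p=n-.1149*u
print(rows_to([*p,.230],y),rows_to([*p,.213],y));print(pose())
E
```

```text
[[ 0.59366039 -0.17729401  0.108     ]] [[ 0.59363893 -0.18018899  0.066     ]]
[-0.0005  0.0042  0.069  -0.0034  0.0041  0.0053] [-0.0004  0.0043  0.103  -0.0034  0.0041  0.0053]
(array([ 0.4844, -0.2092,  0.2645]), 'yaw', np.float64(0.2936), 'tilt', array([-0.0025,  0.0011]))
```

>>> play_rows(
  rows=[
    [[-0.0005,0.0045,0.02,-0.003,0.004,0.005],[-0.0005,0.0045,0.04,-0.003,0.004,0.005],[-0.0005,0.0045,0.055,-0.003,0.004,0.005],[-0.0005,0.0045,0.062,-0.003,0.004,0.005],[-0.0005,0.0045,0.066,-0.003,0.004,0.005],[-0.0005,0.0045,0.07,-0.003,0.004,0.005],[-0.0005,0.0045,0.074,-0.003,0.004,0.005],[-0.0005,0.0045,0.078,-0.003,0.004,0.005],[-0.0005,0.0045,0.078,-0.003,0.004,0.005]],
  ],
)

```text
clock: 6.6
tool_pos: [0.4845, -0.2136, 0.2255]
eef_rot: [0.99, 0.144, 0.0, 0.001]
contact_force: [-0.1, 0.8, -0.9]
opening: 0.125
finger_force: 60.0
```

```bash
python3 - <<'E'
from h import *
print(pose());s=get_state();print(s["contact_force"],s["moment"])
E
```

```text
(array([ 0.4845, -0.2136,  0.2255]), 'yaw', np.float64(0.2881), 'tilt', array([ 0.0007, -0.0011]))
[-0.10165667  0.84203881 -0.89572334] [ 0.29738865 -0.15614941  0.07857964]
```

>>> play_rows(
  rows=[
    [[0,0,-0.01,0,0,0.004],[0.001,-0.0038,-0.01,0,0,0.004],[0.001,-0.0038,-0.01,0,0,0.004],[0.001,-0.0038,-0.01,0,0,0.004],[0.001,-0.0038,-0.01,0,0,0.004]],
  ],
)

```text
clock: 7.02
tool_pos: [0.484, -0.2121, 0.2305]
eef_rot: [0.99, 0.142, -0.0, 0.001]
contact_force: [-0.1, -0.4, -2.4]
opening: 0.127
finger_force: 59.9
```

```bash
python3 - <<'E'
from h import *
print(pose());s=get_state();print(s["contact_force"],s["moment"])
P=(s["tool_pos"],s["eef_rot"]);d=snapshot("wrist");np.savez("pics/w4.npz",p=P[0],q=P[1],**d)
t=snapshot("top");np.savez("pics/t4.npz",**t)
a=cv2.resize(d["pixels"][0:150,220:430],None,fx=2.8,fy=2.8,interpolation=cv2.INTER_CUBIC)
b=cv2.resize(t["pixels"][180:240,340:424],None,fx=7,fy=7,interpolation=cv2.INTER_CUBIC)[:,:588]
o=np.vstack([a[:300],b[:290]]) if a.shape[1]==b.shape[1] else None
print(a.shape,b.shape);cv2.imwrite("pics/m4.png",o)
E
```

```text
(array([ 0.484 , -0.2121,  0.2305]), 'yaw', np.float64(0.285), 'tilt', array([-0.0002, -0.0018]))
[-0.07753437 -0.37002204 -2.37816554] [-0.03517527  0.10328917 -0.0026135 ]
(420, 588, 3) (420, 588, 3)
```

View pics/m4.png

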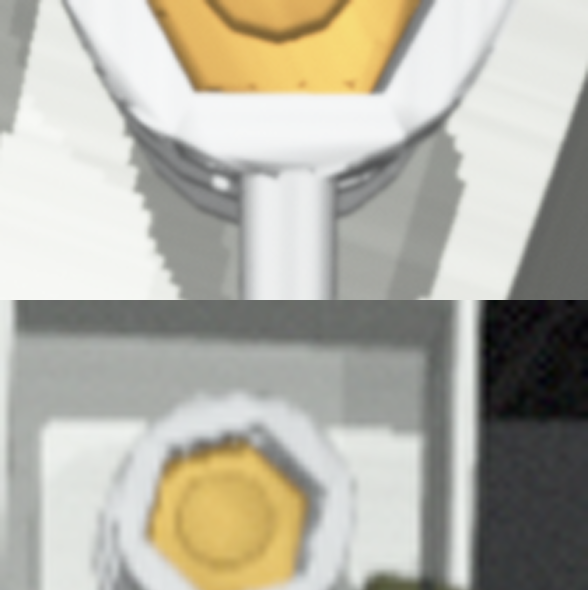

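Upper panel (wrist): the dome centre is at full x≈319 and the hole's near edge runs from 290 to 357 at row 33, with its middle at 323.6. The ring therefore sits about 1.9 mm too far along tool +y. Lower panel (top): the gap at the right of the nut shows the same thing.

```bash
python3 - <<'E'
from h import *
z=np.load("pics/w4.npz");d=dict(z);P=(z["p"],z["q"]);A=R.from_quat(P[1]).inv()
zt=P[0][2]-.1677
f=lambda uv,h:(A.apply(ray(d,uv,h,P)-P[0])*1000).round(2)
e=f([[220+195/2.8,92/2.8],[220+385/2.8,92/2.8]],zt+.012);print("edge (tool mm)",e,"-> ring x",e[:,0].mean()+18.8)
print("shank mid",f([[220+287.5/2.8,80]],zt+.011))
print("dome side/bottom",f([[220+277/2.8,40/2.8]],.062),"-> +12")
# top: dome & ring
t=dict(np.load("pics/t4.npz"))
g=lambda uv,h:(A.apply(ray(t,uv,h)-P[0])*1000).round(2)
print("top: ring",g([[340+235/7,193.6+18.0]],zt+.012),"ring top edge",g([[340+235/7,193.6]],zt+.012),"dome",g([[340+225/7,180+220/7]],.066))
E
```

```text
edge (tool mm) [[ 96.74 -10.32 155.62]
 [ 96.73  11.35 155.66]] -> ring x 115.535
shank mid [[ 82.8    0.25 156.65]]
dome side/bottom [[105.15  -1.02 168.45]] -> +12
top: ring [[112.89   0.83 155.63]] ring top edge [[140.56   8.53 155.62]] dome [[114.94  -0.32 164.44]]
```

>>> play_rows(
  rows=[
    [[0.0034,-0.0028,0,0,0,-0.01],[0.0034,-0.0028,0.004,0,0,-0.01],[0.0034,-0.0028,0.008,0,0,-0.01],[0.0034,-0.0028,0.011,0,0,-0.01],[0.0034,-0.0028,0.014,0,0,-0.01],[0.0034,-0.0028,0.017,0,0,-0.01],[0.0034,-0.0028,0.02,0,0,-0.01],[0.0034,-0.0028,0.02,0,0,-0.01]],
  ],
)

```text
clock: 7.78
tool_pos: [0.4851, -0.2102, 0.2199]
eef_rot: [0.99, 0.144, -0.001, 0.001]
contact_force: [-1.2, -1.1, -1.8]
opening: 0.126
finger_force: 59.9
```

```bash
cat >> h.py <<'E'
def fm(n=(.5958,-.1765)):
    s=get_state();f,m,p=s["contact_force"],s["moment"],s["tool_pos"]
    r=p[:2]-np.array(n)
    print(*pose(),"F",f.round(2),"M",m.round(3),"Tz@nut(M at TCP)",(m[2]+r[0]*f[1]-r[1]*f[0]).round(3),"t",s["clock"])
E
python3 -c "
from h import *
fm()"
```

```text
[ 0.4851 -0.2102  0.2199] yaw 0.29 tilt [-0.0013 -0.0013] F [-1.23 -1.05 -1.84] M [-0.221  0.35  -0.07 ] Tz@nut(M at TCP) 0.005 t 7.7833
```

The ring has slipped over the hexagon with little force, so I seat it fully.

>>> play_rows(
  rows=[
    [[0,0,0.004,0,0,0],[0,0,0.008,0,0,0],[0,0,0.011,0,0,0],[0,0,0.013,0,0,0],[0,0,0.014,0,0,0],[0,0,0.014,0,0,0],[0,0,0.014,0,0,0]],
  ],
)

```text
clock: 8.37
tool_pos: [0.4851, -0.2103, 0.2134]
eef_rot: [0.989, 0.145, -0.001, 0.001]
contact_force: [-3.1, -1.3, -2.3]
opening: 0.123
finger_force: 59.9
```

```bash
python3 -c "
from h import *
fm()"
```

```text
[ 0.4851 -0.2103  0.2134] yaw 0.2901 tilt [-0.0009 -0.0015] F [-3.05 -1.3  -2.26] M [-0.291  0.654 -0.069] Tz@nut(M at TCP) -0.027 t 8.3667
```

```bash
cat >> h.py <<'E'
def arc(th,n,rho=.115,back=0.,hold=2):
    """rows for a turn th about tool z round the ring centre; back = radial shift in m away from nut"""
    out=[]
    for t in np.r_[np.linspace(th/n,th,n),[th]*hold]:
        r=rho+back; out.append([(rho-r*np.cos(t))/.5,-r*np.sin(t)/.5,0,0,0,t/.5])
    print(np.round(out,4).tolist())
E
python3 -c "
from h import *
arc(.49,10,back=.0005)"
```

```text
[[-0.0007, -0.0113, 0.0, 0.0, 0.0, 0.098], [0.0001, -0.0226, 0.0, 0.0, 0.0, 0.196], [0.0015, -0.0338, 0.0, 0.0, 0.0, 0.294], [0.0034, -0.045, 0.0, 0.0, 0.0, 0.392], [0.0059, -0.056, 0.0, 0.0, 0.0, 0.49], [0.0089, -0.0669, 0.0, 0.0, 0.0, 0.588], [0.0125, -0.0777, 0.0, 0.0, 0.0, 0.686], [0.0165, -0.0883, 0.0, 0.0, 0.0, 0.784], [0.0211, -0.0986, 0.0, 0.0, 0.0, 0.882], [0.0262, -0.1087, 0.0, 0.0, 0.0, 0.98], [0.0262, -0.1087, 0.0, 0.0, 0.0, 0.98], [0.0262, -0.1087, 0.0, 0.0, 0.0, 0.98]]
```

>>> play_rows(
  rows=[
    [[-0.0007,-0.0113,0.001,0,0,0.098],[0.0001,-0.0226,0.001,0,0,0.196],[0.0015,-0.0338,0.001,0,0,0.294],[0.0034,-0.045,0.001,0,0,0.392],[0.0059,-0.056,0.001,0,0,0.49],[0.0089,-0.0669,0.001,0,0,0.588],[0.0125,-0.0777,0.001,0,0,0.686],[0.0165,-0.0883,0.001,0,0,0.784],[0.0211,-0.0986,0.001,0,0,0.882],[0.0262,-0.1087,0.001,0,0,0.98],[0.0262,-0.1087,0.001,0,0,0.98]],
  ],
)

```text
clock: 9.28
tool_pos: [0.4826, -0.1534, 0.2129]
eef_rot: [0.995, -0.1, 0.0, 0.001]
contact_force: [-2.7, -2.2, -2.1]
opening: 0.125
finger_force: 60.0
```

```bash
python3 -c "
from h import *
fm()"
```

```text
[ 0.4826 -0.1534  0.2129] yaw -0.2001 tilt [ 0.0002 -0.0011] F [-2.7  -2.24 -2.11] M [-0.334  0.578 -0.176] Tz@nut(M at TCP) 0.14 t 9.2833
```

>>> play_rows(
  rows=[
    [[-0.0007,-0.0113,0,0,0,0.098],[0.0001,-0.0226,0,0,0,0.196],[0.0015,-0.0338,0,0,0,0.294],[0.0034,-0.045,0,0,0,0.392],[0.0059,-0.056,0,0,0,0.49],[0.0089,-0.0669,0,0,0,0.588],[0.0125,-0.0777,0,0,0,0.686],[0.0165,-0.0883,0,0,0,0.784],[0.0211,-0.0986,0,0,0,0.882],[0.0262,-0.1087,0,0,0,0.98],[0.0262,-0.1087,0,0,0,0.98]],
  ],
)

```text
clock: 10.2
tool_pos: [0.5072, -0.1032, 0.2129]
eef_rot: [0.941, -0.338, 0.002, 0.0]
contact_force: [-0.1, -1.5, -1.3]
opening: 0.129
finger_force: 60.0
```

```bash
python3 -c "
from h import *
fm()"
```

```text
[ 0.5072 -0.1032  0.2129] yaw -0.6888 tilt [ 0.0028 -0.002 ] F [-0.13 -1.52 -1.31] M [-0.391  0.277 -0.197] Tz@nut(M at TCP) -0.053 t 10.2
```

```bash
python3 -c "
from h import *
arc(-.45,5,hold=0);arc(-.226,3,hold=0)"
```

```text
[[0.0009, 0.0207, 0.0, 0.0, 0.0, -0.18], [0.0037, 0.0412, 0.0, 0.0, 0.0, -0.36], [0.0083, 0.0613, 0.0, 0.0, 0.0, -0.54], [0.0147, 0.081, 0.0, 0.0, 0.0, -0.72], [0.0229, 0.1, 0.0, 0.0, 0.0, -0.9]]
[[0.0007, 0.0173, 0.0, 0.0, 0.0, -0.1507], [0.0026, 0.0345, 0.0, 0.0, 0.0, -0.3013], [0.0058, 0.0515, 0.0, 0.0, 0.0, -0.452]]
```

>>> play_rows(
  rows=[
    [[0.0002,0.0092,0,0,0,-0.08],[0.0002,0.0092,0,0,0,-0.08],[0.0002,0.0092,-0.02,0,0,-0.08],[0.0002,0.0092,-0.04,0,0,-0.08],[0.0002,0.0092,-0.054,0,0,-0.08],[0.0002,0.0092,-0.054,0,0,-0.08],[0.0002,0.0092,-0.054,0,0,-0.08]],
  ],
)

```text
clock: 10.78
tool_pos: [0.5033, -0.1068, 0.2406]
eef_rot: [0.948, -0.319, 0.001, 0.0]
contact_force: [-0.3, -0.0, -2.1]
opening: 0.123
finger_force: 59.9
```

```bash
python3 -c "
from h import *
fm()
s=get_state();d=snapshot('wrist');np.savez('pics/w5.npz',p=s['tool_pos'],q=s['eef_rot'],**d)
t=snapshot('top');np.savez('pics/t5.npz',**t);print(hexfit(t,None,.0605))
"
```

```text
[ 0.5033 -0.1068  0.2406] yaw -0.6488 tilt [ 0.0012 -0.0012] F [-0.3 -0.  -2.1] M [0.129 0.082 0.045] Tz@nut(M at TCP) 0.066 t 10.7833
(array([ 0.59617388, -0.17904718]), np.float64(0.41347947778471805), 'AF', np.float64(0.030791386461078558), 'h6', np.float64(0.019569368680853603))
```

>>> play_rows(
  rows=[
    [[0.0009,0.0207,0,0,0,-0.18],[0.0037,0.0412,0,0,0,-0.36],[0.0083,0.0613,0,0,0,-0.54],[0.0147,0.081,0,0,0,-0.72],[0.0229,0.1,0,0,0,-0.9]],
  ],
)

```text
clock: 11.3
tool_pos: [0.4814, -0.1542, 0.2394]
eef_rot: [0.995, -0.097, -0.001, 0.001]
contact_force: [0.6, -0.4, -3.0]
opening: 0.127
finger_force: 59.9
```

>>> play_rows(
  rows=[
    [[0.0009,0.0207,0,0,0,-0.18],[0.0037,0.0412,0,0,0,-0.36],[0.0083,0.0613,0,0,0,-0.54],[0.0147,0.081,0,0,0,-0.72],[0.0229,0.1,0,0,0,-0.9],[0.0229,0.1,0,0,0,-0.9],[0.0229,0.1,0,0,0,-0.9]],
  ],
)

```text
clock: 11.88
tool_pos: [0.483, -0.2055, 0.2396]
eef_rot: [0.992, 0.123, -0.0, 0.0]
contact_force: [0.6, 0.1, -2.9]
opening: 0.124
finger_force: 59.9
```

```bash
python3 -c "
from h import *
fm();print(rows_to([.4908,-.2258,.2406],.437))"
```

```text
[ 0.483  -0.2055  0.2396] yaw 0.2467 tilt [-0.0006 -0.001 ] F [ 0.59  0.13 -2.89] M [0.013 0.1   0.012] Tz@nut(M at TCP) 0.015 t 11.8833
[ 0.0052  0.0431 -0.002   0.0016  0.0018 -0.3805]
```

>>> play_rows(
  rows=[
    [[0.001,0.015,0,0,0,-0.13],[0.003,0.029,0,0,0,-0.26],[0.005,0.043,0,0,0,-0.38],[0.005,0.043,0,0,0,-0.38],[0.005,0.043,0,0,0,-0.38],[0.005,0.043,0,0,0,-0.38],[0.005,0.043,0,0,0,-0.38]],
  ],
)

```text
clock: 12.47
tool_pos: [0.4909, -0.2245, 0.2398]
eef_rot: [0.976, 0.218, -0.0, 0.0]
contact_force: [-0.1, -0.1, -2.5]
opening: 0.128
finger_force: 59.9
```

```bash
python3 -c "
from h import *
fm();print(rows_to([.4908,-.2258,.2135],.437))
s=get_state();d=snapshot('wrist');np.savez('pics/w6.npz',p=s['tool_pos'],q=s['eef_rot'],**d)
t=snapshot('top');np.savez('pics/t6.npz',**t);print(hexfit(t,None,.0605))"
```

```text
[ 0.4909 -0.2245  0.2398] yaw 0.4399 tilt [-0.0008 -0.0008] F [-0.07 -0.14 -2.48] M [-0.053  0.116 -0.029] Tz@nut(M at TCP) -0.017 t 12.4667
[-0.0013  0.0023  0.0527  0.0007  0.0021  0.0058]Traceback (most recent call last):
  File "<string>", line 5, in <module>
    t=snapshot('top');np.savez('pics/t6.npz',**t);print(hexfit(t,None,.0605))
                                                        ~~~~~~^^^^^^^^^^^^^^
  File "h.py", line 29, in hexfit
    c=max((k for k in blobs(nutmask(d["pixels"]),300) if cv2.boundingRect(k)[1]<300),key=cv2.contourArea)
ValueError: max() iterable argument is empty
```

>>> play_rows(
  rows=[
    [[-0.001,0.002,0.01,0,0,0],[-0.001,0.002,0.018,0,0,0],[-0.001,0.002,0.022,0,0,0],[-0.001,0.002,0.025,0,0,0],[-0.001,0.002,0.028,0,0,0],[-0.001,0.002,0.031,0,0,0],[-0.001,0.002,0.034,0,0,0],[-0.001,0.002,0.037,0,0,0],[-0.001,0.002,0.037,0,0,0]],
  ],
)

```text
clock: 13.32
tool_pos: [0.491, -0.2266, 0.2212]
eef_rot: [0.976, 0.218, -0.0, 0.001]
contact_force: [0.1, -0.4, -1.9]
opening: 0.127
finger_force: 59.9
```

```bash
python3 -c "
from h import *
fm()"
```

```text
[ 0.491  -0.2266  0.2212] yaw 0.4402 tilt [-0.0004 -0.0014] F [ 0.13 -0.36 -1.91] M [-0.127  0.162  0.034] Tz@nut(M at TCP) 0.078 t 13.3167
```

Engaged with almost no force. I lower it to the collar and start the second stroke.

>>> play_rows(
  rows=[
    [[0,0,0.004,0,0,0],[0,0,0.008,0,0,0],[0,0,0.012,0,0,0],[0,0,0.015,0,0,0],[0,0,0.0165,0,0,0],[0,0,0.0165,0,0,0],[0,0,0.0165,0,0,0]],
  ],
)

```text
clock: 13.9
tool_pos: [0.491, -0.2267, 0.2132]
eef_rot: [0.976, 0.218, -0.0, 0.001]
contact_force: [-1.6, -0.9, -0.9]
opening: 0.132
finger_force: 60.0
```

```bash
python3 -c "
from h import *
fm();arc(.45,12,hold=1);arc(.15,6,hold=1)"
```

```text
[ 0.491  -0.2267  0.2132] yaw 0.4403 tilt [-0.0001 -0.0016] F [-1.55 -0.86 -0.91] M [-0.145  0.251  0.015] Tz@nut(M at TCP) 0.027 t 13.9
[[0.0002, -0.0086, 0.0, 0.0, 0.0, 0.075], [0.0006, -0.0172, 0.0, 0.0, 0.0, 0.15], [0.0015, -0.0258, 0.0, 0.0, 0.0, 0.225], [0.0026, -0.0344, 0.0, 0.0, 0.0, 0.3], [0.004, -0.0429, 0.0, 0.0, 0.0, 0.375], [0.0058, -0.0513, 0.0, 0.0, 0.0, 0.45], [0.0079, -0.0597, 0.0, 0.0, 0.0, 0.525], [0.0103, -0.068, 0.0, 0.0, 0.0, 0.6], [0.013, -0.0762, 0.0, 0.0, 0.0, 0.675], [0.016, -0.0842, 0.0, 0.0, 0.0, 0.75], [0.0193, -0.0922, 0.0, 0.0, 0.0, 0.825], [0.0229, -0.1, 0.0, 0.0, 0.0, 0.9], [0.0229, -0.1, 0.0, 0.0, 0.0, 0.9]]
[[0.0001, -0.0057, 0.0, 0.0, 0.0, 0.05], [0.0003, -0.0115, 0.0, 0.0, 0.0, 0.1], [0.0006, -0.0172, 0.0, 0.0, 0.0, 0.15], [0.0011, -0.023, 0.0, 0.0, 0.0, 0.2], [0.0018, -0.0287, 0.0, 0.0, 0.0, 0.25], [0.0026, -0.0344, 0.0, 0.0, 0.0, 0.3], [0.0026, -0.0344, 0.0, 0.0, 0.0, 0.3]]
```

>>> play_rows(
  rows=[
    [[0.0002,-0.0086,0,0,0,0.075],[0.0006,-0.0172,0,0,0,0.15],[0.0015,-0.0258,0,0,0,0.225],[0.0026,-0.0344,0,0,0,0.3],[0.004,-0.0429,0,0,0,0.375],[0.0058,-0.0513,0,0,0,0.45],[0.0079,-0.0597,0,0,0,0.525],[0.0103,-0.068,0,0,0,0.6],[0.013,-0.0762,0,0,0,0.675],[0.016,-0.0842,0,0,0,0.75],[0.0193,-0.0922,0,0,0,0.825],[0.0229,-0.1,0,0,0,0.9]],
  ],
)

```text
clock: 14.9
tool_pos: [0.4798, -0.1768, 0.2133]
eef_rot: [1.0, -0.006, -0.0, 0.001]
contact_force: [-0.6, -1.3, -1.3]
opening: 0.128
finger_force: 60.0
```

```bash
python3 -c "
from h import *
fm()"
```

```text
[ 0.4798 -0.1768  0.2133] yaw -0.012 tilt [-0.0003 -0.0021] F [-0.56 -1.34 -1.32] M [-0.285  0.33   0.04 ] Tz@nut(M at TCP) 0.196 t 14.9
```

>>> play_rows(
  rows=[
    [[0.0001,-0.0057,0,0,0,0.05],[0.0003,-0.0115,0,0,0,0.1],[0.0006,-0.0172,0,0,0,0.15],[0.0011,-0.023,0,0,0,0.2],[0.0018,-0.0287,0,0,0,0.25],[0.0018,-0.0287,0,0,0,0.25],[0.0018,-0.0287,0,0,0,0.25]],
  ],
)

```text
clock: 15.48
tool_pos: [0.4811, -0.162, 0.2131]
eef_rot: [0.998, -0.067, -0.0, 0.001]
contact_force: [-2.0, -0.6, -0.5]
opening: 0.13
finger_force: 59.9
```

```bash
python3 -c "
from h import *
fm()"
```

```text
[ 0.4811 -0.162   0.2131] yaw -0.1346 tilt [-0.0003 -0.0014] F [-2.   -0.59 -0.53] M [-0.109  0.41  -0.077] Tz@nut(M at TCP) 0.02 t 15.4833
```

>>> play_rows(
  rows=[
    [[0.0001,-0.0057,0,0,0,0.05],[0.0003,-0.0115,0,0,0,0.1],[0.0006,-0.0172,0,0,0,0.15],[0.0011,-0.023,0,0,0,0.2],[0.0011,-0.023,0,0,0,0.2]],
  ],
)

```text
clock: 15.9
tool_pos: [0.4834, -0.1501, 0.2131]
eef_rot: [0.993, -0.118, 0.0, 0.001]
contact_force: [-2.5, -0.9, -1.8]
opening: 0.129
finger_force: 59.9
```

```bash
python3 -c "
from h import *
fm();arc(.03,2,hold=1)"
```

```text
[ 0.4834 -0.1501  0.2131] yaw -0.2358 tilt [ 0.     -0.0012] F [-2.49 -0.86 -1.76] M [-0.307  0.436 -0.157] Tz@nut(M at TCP) 0.005 t 15.9
[[0.0, -0.0034, 0.0, 0.0, 0.0, 0.03], [0.0001, -0.0069, 0.0, 0.0, 0.0, 0.06], [0.0001, -0.0069, 0.0, 0.0, 0.0, 0.06]]
```

>>> play_rows(
  rows=[
    [[0,-0.0034,0,0,0,0.03],[0.0001,-0.0069,0,0,0,0.06],[0.0001,-0.0069,0,0,0,0.06]],
  ],
)

```text
clock: 16.15
tool_pos: [0.4842, -0.1471, 0.2131]
eef_rot: [0.991, -0.132, 0.0, 0.001]
contact_force: [-2.6, -2.1, -2.1]
opening: 0.124
finger_force: 59.9
```

```bash
python3 -c "
from h import *
fm()"
```

```text
[ 0.4842 -0.1471  0.2131] yaw -0.2653 tilt [ 0.     -0.0013] F [-2.6  -2.08 -2.08] M [-0.254  0.405 -0.099] Tz@nut(M at TCP) 0.21 t 16.15
```

>>> play_rows(
  rows=[
    [[0,-0.0034,0,0,0,0.03],[0.0001,-0.0069,0,0,0,0.06],[0.0001,-0.0069,0,0,0,0.06]],
  ],
)

```text
clock: 16.4
tool_pos: [0.4852, -0.1438, 0.2131]
eef_rot: [0.989, -0.147, 0.0, 0.001]
contact_force: [-1.6, -1.0, -1.5]
opening: 0.126
finger_force: 59.9
```

```bash
python3 -c "
from h import *
fm()"
```

```text
[ 0.4852 -0.1438  0.2131] yaw -0.2954 tilt [ 0.0001 -0.0012] F [-1.64 -0.96 -1.47] M [-0.246  0.434 -0.063] Tz@nut(M at TCP) 0.097 t 16.4
```

>>> play_rows(
  rows=[
    [[0,-0.004,0,0,0,0.035],[0.0001,-0.008,0,0,0,0.07],[0.0001,-0.008,0,0,0,0.07]],
  ],
)

```text
clock: 16.65
tool_pos: [0.4865, -0.1399, 0.2131]
eef_rot: [0.986, -0.165, 0.0, 0.001]
contact_force: [-1.2, -1.3, -0.8]
opening: 0.128
finger_force: 59.9
```

```bash
python3 -c "
from h import *
fm()"
```

```text
[ 0.4865 -0.1399  0.2131] yaw -0.3305 tilt [ 0.0003 -0.0013] F [-1.2  -1.29 -0.84] M [-0.281  0.374 -0.069] Tz@nut(M at TCP) 0.116 t 16.65
```

>>> play_rows(
  rows=[
    [[0,-0.004,0,0,0,0.035],[0.0001,-0.008,0,0,0,0.07],[0.0001,-0.008,0,0,0,0.07]],
  ],
)

```text
clock: 16.9
tool_pos: [0.4879, -0.1361, 0.2131]
eef_rot: [0.983, -0.182, 0.0, 0.001]
contact_force: [-1.1, -1.2, -1.0]
opening: 0.124
finger_force: 59.9
```

```bash
python3 -c "
from h import *
fm()"
```

```text
[ 0.4879 -0.1361  0.2131] yaw -0.3655 tilt [ 0.0004 -0.0013] F [-1.11 -1.22 -1.04] M [-0.226  0.327 -0.073] Tz@nut(M at TCP) 0.103 t 16.9
```

>>> play_rows(
  rows=[
    [[0,-0.004,0,0,0,0.035],[0.0001,-0.008,0,0,0,0.07],[0.0001,-0.008,0,0,0,0.07]],
  ],
)

```text
clock: 17.15
tool_pos: [0.4894, -0.1324, 0.2131]
eef_rot: [0.98, -0.199, 0.0, 0.001]
contact_force: [-0.4, -1.1, -2.6]
opening: 0.124
finger_force: 59.9
```

```bash
python3 -c "
from h import *
fm()"
```

```text
[ 0.4894 -0.1324  0.2131] yaw -0.4004 tilt [ 0.0005 -0.0013] F [-0.41 -1.06 -2.58] M [-0.303  0.329 -0.005] Tz@nut(M at TCP) 0.125 t 17.15
```

>>> play_rows(
  rows=[
    [[0,-0.004,0,0,0,0.035],[0.0001,-0.008,0,0,0,0.07],[0.0001,-0.008,0,0,0,0.07]],
  ],
)

```text
clock: 17.4
tool_pos: [0.491, -0.1288, 0.2131]
eef_rot: [0.976, -0.216, 0.0, 0.001]
contact_force: [-0.6, -2.7, -0.8]
opening: 0.125
finger_force: 59.9
```

```bash
python3 -c "
from h import *
fm()"
```

```text
[ 0.491  -0.1288  0.2131] yaw -0.4355 tilt [ 0.0006 -0.0014] F [-0.63 -2.66 -0.81] M [-0.268  0.203 -0.057] Tz@nut(M at TCP) 0.252 t 17.4
```

>>> play_rows(
  rows=[
    [[0,-0.0034,0,0,0,0.03],[0.0001,-0.0069,0,0,0,0.06],[0.0001,-0.0069,0,0,0,0.06]],
  ],
)

```text
clock: 17.65
tool_pos: [0.4924, -0.1259, 0.2131]
eef_rot: [0.973, -0.231, 0.0, 0.001]
contact_force: [-0.3, -1.9, -1.7]
opening: 0.128
finger_force: 59.9
```

```bash
python3 -c "
from h import *
fm()"
```

```text
[ 0.4924 -0.1259  0.2131] yaw -0.4654 tilt [ 0.0004 -0.0016] F [-0.34 -1.87 -1.74] M [-0.343  0.213 -0.078] Tz@nut(M at TCP) 0.132 t 17.65
```

>>> play_rows(
  rows=[
    [[0,-0.004,0,0,0,0.035],[0.0001,-0.008,0,0,0,0.07],[0.0001,-0.008,0,0,0,0.07]],
  ],
)

```text
clock: 17.9
tool_pos: [0.494, -0.1229, 0.2131]
eef_rot: [0.969, -0.248, 0.0, 0.001]
contact_force: [-1.7, -5.2, -1.5]
opening: 0.124
finger_force: 60.0
```

```bash
python3 -c "
from h import *
fm()"
```

```text
[ 0.494  -0.1229  0.2131] yaw -0.501 tilt [ 0.0001 -0.0025] F [-1.69 -5.23 -1.48] M [-0.891  0.304  0.096] Tz@nut(M at TCP) 0.719 t 17.9
```

The stop is reached and the torque has jumped to about 0.7 N m. I nip it up a little more.

>>> play_rows(
  rows=[
    [[0,-0.0012,0,0,0,0.01],[0,-0.0012,0,0,0,0.01],[0,-0.0012,0,0,0,0.01]],
  ],
)

```text
clock: 18.15
tool_pos: [0.4941, -0.1227, 0.2131]
eef_rot: [0.968, -0.25, 0.0, 0.001]
contact_force: [-1.6, -4.5, -2.3]
opening: 0.126
finger_force: 60.0
```

```bash
python3 -c "
from h import *
fm()
for i in range(3): snapshot('top');fm()"
```

```text
[ 0.4941 -0.1227  0.2131] yaw -0.5055 tilt [-0.     -0.0026] F [-1.62 -4.51 -2.3 ] M [-0.925  0.335  0.136] Tz@nut(M at TCP) 0.681 t 18.15
[ 0.4941 -0.1227  0.2131] yaw -0.5055 tilt [-0.     -0.0026] F [-0.66 -5.22 -1.3 ] M [-0.957  0.368  0.085] Tz@nut(M at TCP) 0.652 t 18.2
[ 0.4941 -0.1227  0.2131] yaw -0.5055 tilt [-0.     -0.0026] F [-1.86 -5.38 -1.8 ] M [-0.92   0.376  0.065] Tz@nut(M at TCP) 0.712 t 18.25
[ 0.4941 -0.1227  0.2131] yaw -0.5055 tilt [-0.0001 -0.0025] F [-1.42 -4.74 -1.43] M [-0.893  0.302  0.175] Tz@nut(M at TCP) 0.733 t 18.3
```

>>> play_rows(
  rows=[
    [[0,-0.0028,0,0,0,0.024],[0,-0.0028,0,0,0,0.024],[0,-0.0028,0,0,0,0.024]],
  ],
)

```text
clock: 18.55
tool_pos: [0.4947, -0.1217, 0.2131]
eef_rot: [0.967, -0.256, 0.0, 0.001]
contact_force: [-1.6, -6.8, -1.8]
opening: 0.122
finger_force: 60.1
```

```bash
python3 -c "
from h import *
fm()
for i in range(3): snapshot('top');fm()"
```

```text
[ 0.4947 -0.1217  0.2131] yaw -0.5176 tilt [-0.0002 -0.0029] F [-1.65 -6.75 -1.8 ] M [-1.048  0.343  0.169] Tz@nut(M at TCP) 0.942 t 18.55
[ 0.4947 -0.1217  0.2131] yaw -0.5176 tilt [-0.0002 -0.0029] F [-1.79 -4.79 -1.8 ] M [-1.097  0.471  0.187] Tz@nut(M at TCP) 0.769 t 18.6
[ 0.4947 -0.1217  0.2131] yaw -0.5176 tilt [-0.0002 -0.0029] F [-0.93 -6.04 -1.1 ] M [-1.083  0.396  0.172] Tz@nut(M at TCP) 0.834 t 18.65
[ 0.4947 -0.1217  0.2131] yaw -0.5176 tilt [-0.0002 -0.0029] F [-1.62 -5.89 -1.51] M [-1.062  0.414  0.163] Tz@nut(M at TCP) 0.847 t 18.7
```

>>> play_rows(
  rows=[
    [[0,-0.0032,0,0,0,0.028],[0,-0.0032,0,0,0,0.028],[0,-0.0032,0,0,0,0.028]],
  ],
)

```text
clock: 18.95
tool_pos: [0.4953, -0.1206, 0.2131]
eef_rot: [0.965, -0.263, 0.0, 0.002]
contact_force: [-2.4, -7.1, -0.6]
opening: 0.127
finger_force: 60.1
```

```bash
python3 -c "
from h import *
fm()
for i in range(3): snapshot('top');fm()"
```

```text
[ 0.4953 -0.1206  0.2131] yaw -0.5317 tilt [-0.0006 -0.0034] F [-2.35 -7.07 -0.62] M [-1.178  0.425  0.259] Tz@nut(M at TCP) 1.1 t 18.95
[ 0.4953 -0.1206  0.2131] yaw -0.5317 tilt [-0.0005 -0.0033] F [-1.49 -5.69 -1.39] M [-1.219  0.469  0.287] Tz@nut(M at TCP) 0.942 t 19.0
[ 0.4953 -0.1206  0.2131] yaw -0.5317 tilt [-0.0005 -0.0033] F [-2.52 -6.21 -1.6 ] M [-1.215  0.453  0.239] Tz@nut(M at TCP) 1.005 t 19.05
[ 0.4953 -0.1206  0.2131] yaw -0.5317 tilt [-0.0005 -0.0033] F [-2.33 -6.72 -1.94] M [-1.181  0.495  0.33 ] Tz@nut(M at TCP) 1.136 t 19.1
```

Three of the four readings lie between 0.94 and 1.1 N m and one is 1.14, so it is nipped up at about 1 N m. I back off within the free play and lift.

>>> play_rows(
  rows=[
    [[0.0002,0.0092,0,0,0,-0.08],[0.0007,0.0184,0,0,0,-0.16],[0.0014,0.0255,0,0,0,-0.22],[0.0014,0.0255,0,0,0,-0.22],[0.0014,0.0255,0,0,0,-0.22]],
  ],
)

```text
clock: 19.52
tool_pos: [0.4903, -0.1302, 0.2131]
eef_rot: [0.978, -0.209, 0.0, 0.0]
contact_force: [-0.2, -0.7, -1.6]
opening: 0.125
finger_force: 59.9
```

```bash
python3 -c "
from h import *
fm()"
```

```text
[ 0.4903 -0.1302  0.2131] yaw -0.4211 tilt [ 0.0007 -0.0005] F [-0.22 -0.73 -1.56] M [-0.108  0.001 -0.116] Tz@nut(M at TCP) -0.028 t 19.5167
```

Unloaded. I lift off.

>>> play_rows(
  rows=[
    [[0,0,-0.015,0,0,0],[0,0,-0.03,0,0,0],[0,0,-0.05,0,0,0],[0,0,-0.09,0,0,0],[0,0,-0.14,0,0,0],[0,0,-0.18,0,0,0],[0,0,-0.18,0,0,0]],
  ],
)

```text
clock: 20.1
tool_pos: [0.4906, -0.1305, 0.3071]
eef_rot: [0.978, -0.209, 0.003, 0.001]
contact_force: [0.0, -0.2, -1.9]
opening: 0.129
finger_force: 59.9
```

```bash
python3 -c "
from h import *
fm();t=snapshot('top')
try: print(hexfit(t,None,.0605))
except Exception as e: print(e)
print(rows_to([.4785,.09,.30],.2))"
```

```text
[ 0.4906 -0.1305  0.3071] yaw -0.4203 tilt [ 0.0061 -0.0024] F [ 0.01 -0.24 -1.94] M [ 0.113  0.08  -0.066] Tz@nut(M at TCP) -0.041 t 20.1
max() iterable argument is empty
[-0.2012 -0.3926  0.0098  0.003  -0.0088 -1.24  ]
```

```bash
python3 -c "
from h import *
print(rows_to([.46,.06,.30],.05))"
```

```text
[-0.2106 -0.3227  0.0098  0.0023 -0.0089 -0.94  ]
```

>>> play_rows(
  rows=[
    [[-0.03,-0.046,0.002,0,-0.002,-0.134],[-0.06,-0.092,0.004,0,-0.004,-0.268],[-0.09,-0.138,0.006,0,-0.006,-0.4],[-0.12,-0.184,0.008,0,-0.008,-0.536],[-0.15,-0.23,0.01,0.002,-0.009,-0.67],[-0.18,-0.276,0.01,0.002,-0.009,-0.8],[-0.21,-0.323,0.01,0.002,-0.009,-0.94],[-0.21,-0.323,0.01,0.002,-0.009,-0.94],[-0.21,-0.323,0.01,0.002,-0.009,-0.94],[-0.21,-0.323,0.01,0.002,-0.009,-0.94]],
  ],
)

```text
clock: 20.98
tool_pos: [0.4597, 0.0593, 0.2974]
eef_rot: [1.0, 0.024, -0.003, 0.0]
contact_force: [-0.7, 0.4, -2.5]
opening: 0.129
finger_force: 59.9
```

```bash
python3 -c "
from h import *
fm();p=get_state()['tool_pos'];print(rows_to([p[0],p[1],.1695],.05))
t=snapshot('top');print('nut',hexfit(t,None,.0605))"
```

```text
[0.4597 0.0593 0.2974] yaw 0.0486 tilt [-0.0056 -0.0004] F [-0.73  0.41 -2.49] M [0.008 0.096 0.018] Tz@nut(M at TCP) 0.134 t 20.9833
[ 0.0014 -0.      0.2557  0.0003  0.0112 -0.0028]
nut (array([ 0.59416473, -0.1784853 ]), np.float64(-0.3267961619140384), 'AF', np.float64(0.0334165460518435), 'h6', np.float64(0.015147173661747554))
```

The nut has turned about 1.66 to 1.74 rad, past the required 1.5. Now I lay the spanner down.

>>> play_rows(
  rows=[
    [[0.001,0,0.06,0,0.011,0],[0.001,0,0.12,0,0.011,0],[0.001,0,0.18,0,0.011,0],[0.001,0,0.22,0,0.011,0],[0.001,0,0.24,0,0.011,0],[0.001,0,0.25,0,0.011,0],[0.001,0,0.254,0,0.011,0],[0.001,0,0.257,0,0.011,0],[0.001,0,0.257,0,0.011,0]],
  ],
)

```text
clock: 21.78
tool_pos: [0.4636, 0.0586, 0.1712]
eef_rot: [1.0, 0.023, -0.002, 0.0]
contact_force: [0.5, 0.4, -1.8]
opening: 0.128
finger_force: 59.9
```

```bash
python3 -c "
from h import *
fm()"
```

```text
[0.4636 0.0586 0.1712] yaw 0.046 tilt [-0.0041 -0.0009] F [ 0.54  0.45 -1.8 ] M [ 0.037  0.158 -0.04 ] Tz@nut(M at TCP) -0.226 t 21.7833
```

Still about 3 mm up, so I lower it to contact and then release.

>>> play_rows(
  rows=[
    [[0,0,0.002,0,0,0],[0,0,0.004,0,0,0],[0,0,0.006,0,0,0],[0,0,0.0065,0,0,0],[0,0,0.0065,0,0,0],[0,0,0.0065,0,0,0]],
  ],
)

```text
clock: 22.28
tool_pos: [0.4641, 0.06, 0.1688]
eef_rot: [1.0, 0.024, -0.002, -0.0]
contact_force: [0.4, -0.3, -1.7]
opening: 0.126
finger_force: 59.9
```

```bash
python3 -c "
from h import *
fm()"
```

```text
[0.4641 0.06   0.1688] yaw 0.0484 tilt [-0.0047 -0.    ] F [ 0.4  -0.28 -1.74] M [ 0.015  0.063 -0.061] Tz@nut(M at TCP) -0.119 t 22.2833
```

>>> play_rows(
  rows=[
    [[0,0,0.0015,0,0,0],[0,0,0.0025,0,0,0],[0,0,0.0025,0,0,0],[0,0,0.0025,0,0,0]],
  ],
)

```text
clock: 22.62
tool_pos: [0.4644, 0.0603, 0.1677]
eef_rot: [1.0, 0.025, -0.003, -0.0]
contact_force: [-0.1, -0.6, -1.5]
opening: 0.128
finger_force: 59.9
```

>>> play_rows(
  rows=[
    [[0,0,0,0,0,0],[0,0,0,0,0,0],[0,0,0,0,0,0],[0,0,0,0,0,0],[0,0,0,0,0,0],[0,0,0,0,0,0],[0,0,0,0,0,0],[0,0,0,0,0,0],[0,0,0,0,0,0],[0,0,0,0,0,0]],
  ],
  claw=0.4,
)

```text
clock: 23.45
tool_pos: [0.4643, 0.0604, 0.1677]
eef_rot: [1.0, 0.025, -0.003, -0.0]
contact_force: [0.5, 0.6, 0.3]
opening: 0.596
finger_force: 0.0
```

>>> play_rows(
  rows=[
    [[0,0,-0.05,0,0,0],[0,0,-0.1,0,0,0],[0,0,-0.17,0,0,0],[-0.05,0,-0.22,0,0,0],[-0.05,0,-0.22,0,0,0],[-0.05,0,-0.22,0,0,0]],
  ],
)

```text
clock: 23.95
tool_pos: [0.4394, 0.0594, 0.2788]
eef_rot: [1.0, 0.025, -0.002, -0.0]
contact_force: [-0.1, 0.2, -0.7]
opening: 0.602
finger_force: 0.0
```

```bash
python3 -c "
from h import *
fm();s=get_state();d=snapshot('wrist');t=snapshot('top')
P=(s['tool_pos'],s['eef_rot']);np.savez('pics/w9.npz',p=P[0],q=P[1],**d)
cv2.imwrite('pics/w9.png',np.hstack([d['pixels'][:300,120:520],t['pixels'][120:420,150:500]]))
print('nut',hexfit(t,None,.0605))"
```

```text
[0.4394 0.0594 0.2788] yaw 0.0497 tilt [-0.0044  0.0005] F [-0.12  0.18 -0.67] M [0.015 0.054 0.018] Tz@nut(M at TCP) 0.017 t 23.95
nut (array([ 0.59398184, -0.17851558]), np.float64(-0.34052424377494706), 'AF', np.float64(0.03345975793210625), 'h6', np.float64(0.017740468629927453))
```

View pics/w9.png

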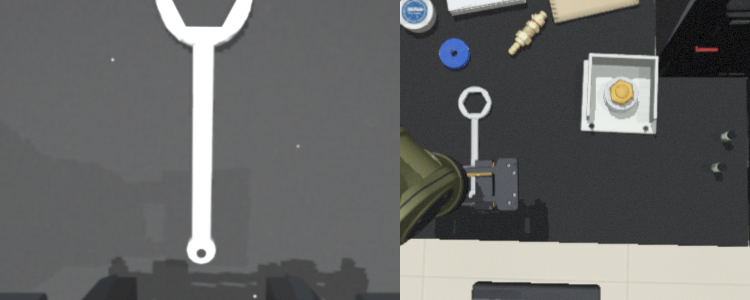

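The spanner lies flat on the worktop, with its ring at crop (475,102), clear of the bracket at (620,95) and the spool at (454,53). The vials are at (727,136) and (718,168), and neither they nor the spool appear to have moved.

```bash
python3 -c "
from plant import *
print(finish_job())"
```

```text
the job is handed in; nothing more can be done
None
```

I turned the nut about 1.7 rad to its stop in two strokes, nipped it up at about 1 N m by the wrist force readings, and laid the spanner flat on the worktop clear of the bracket; the job is handed in, but no verdict came back.

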